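# Front up and restock the tartlet rows of a pastry case

## Task

Front up and restock the tartlet rows: on the round tray and on the square tray, move the one tartlet left over from the back gold card to the front card by the price card, and put the fresh tartlet of the same shape from the baking sheet on the back card behind it; the fresh oblong tartlet goes on the front card of the sold-out oblong tray. Each ends upright in the middle of its card, the square and oblong ones lined up with it. Keep them level on the way and set them down gently: do not drop, throw or tip one.

Things in the scene. Friction and masses are not known exactly. Their poses are not given: they have to be found in the camera images.
- old_round: Straight-sided baked tartlet with a shortcrust rim, dark set chocolate top and three hazelnuts, round, 56 mm in diameter, 26 mm high (nuts to 34 mm), about 70 g, standing upright. Origin: centre of its underside; z up. The one left over from the row: starts on the back card of tray_round, underside 7.5 mm above the work surface.
- fresh_round: Straight-sided baked tartlet with a shortcrust rim, dark set chocolate top and three hazelnuts, round, 56 mm in diameter, 26 mm high (nuts to 34 mm), about 70 g, standing upright. Origin: centre of its underside; z up. The fresh one: starts on the aluminium baking sheet, underside 3 mm above the work surface.
- old_square: Straight-sided baked tartlet with a shortcrust rim, dark set chocolate top and three hazelnuts, square, 50 by 50 mm, 26 mm high (nuts to 34 mm), about 70 g, standing upright. Origin: centre of its underside; z up, x and y along its sides. The one left over from the row: starts on the back card of tray_square, underside 7.5 mm above the work surface.
- fresh_square: Straight-sided baked tartlet with a shortcrust rim, dark set chocolate top and three hazelnuts, square, 50 by 50 mm, 26 mm high (nuts to 34 mm), about 70 g, standing upright. Origin: centre of its underside; z up, x and y along its sides. The fresh one: starts on the aluminium baking sheet, underside 3 mm above the work surface.
- fresh_oblong: Straight-sided baked tartlet with a shortcrust rim, dark set chocolate top and three hazelnuts, oblong, 90 mm (its x) by 32 mm (its y), 26 mm high (nuts to 34 mm), about 70 g, standing upright. Origin: centre of its underside; z up, x along its length. The fresh one: starts on the aluminium baking sheet, underside 3 mm above the work surface.
- tray_round: Fixed black display tray, 225 (x) x 125 (y) x 6 mm; origin: centre of its underside, on the work surface; +x: customers' end, away from the robot. Two round (76 mm in diameter) gold cards, centres at x +22.5 mm (front) and -62.5 mm (back), y 0, tops 7.5 mm up. A price card 42 mm high stands at x +105 mm. At the start a round tartlet on the back card, front empty.
- tray_square: Fixed black display tray, 225 (x) x 125 (y) x 6 mm; origin: centre of its underside, on the work surface; +x: customers' end, away from the robot. Two square (70 by 70 mm) gold cards, centres at x +22.5 mm (front) and -62.5 mm (back), y 0, tops 7.5 mm up. A price card 42 mm high stands at x +105 mm. At the start a square tartlet on the back card, front empty.
- tray_oblong: Fixed black display tray, 225 (x) x 125 (y) x 6 mm; origin: centre of its underside, on the work surface; +x: customers' end, away from the robot. Two oblong (50 x 106 mm, long along the tray's y) gold cards, centres at x +22.5 mm (front) and -62.5 mm (back), y 0, tops 7.5 mm up. A price card 42 mm high stands at x +105 mm. Sold out: both cards empty at the start.
- sheet: Fixed aluminium baking sheet between the robot and the trays, 200 mm (its x) by 440 mm (its y), rim 14 mm high and 3 mm thick, floor 3 mm above the work surface. Origin: centre of its underside. The three fresh tartlets stand in a line along its y on the half away from the robot, about 130 mm apart.
Not all that is in view belongs to the job. Leave any red look-alike of the fresh_oblong alone.

How it is judged:
At the end, for the whole second after the job is handed in: Left-over round and square tartlets on the front cards of their trays, fresh ones on the back cards, the oblong on its tray's front card: within 12 mm of the card's centre along and across, tilt under 0.1 rad, square and oblong within 0.26 rad of the card's direction, released, at rest (x of old_round in the frame of tray_round between 0.0105 and 0.0345 m and y of old_round in the frame of tray_round between -0.012 and 0.012 m and z of old_round in the frame of tray_round between 0.004 and 0.011 m and angle between each of old_round, fresh_round, old_square, fresh_square, fresh_oblong's own z axis and vertical below 0.1 rad and linear speed of each of old_round, fresh_round, old_square, fresh_square, fresh_oblong below 0.02 m/s and angular speed of each of old_round, fresh_round, old_square, fresh_square, fresh_oblong below 0.2 rad/s and x of fresh_round in the frame of tray_round between -0.0745 and -0.0505 m and y of fresh_round in the frame of tray_round between -0.012 and 0.012 m and z of fresh_round in the frame of tray_round between 0.004 and 0.011 m and x of old_square in the frame of tray_square between 0.0105 and 0.0345 m and y of old_square in the frame of tray_square between -0.012 and 0.012 m and z of old_square in the frame of tray_square between 0.004 and 0.011 m and (angle between the x axis of old_square and the x axis of tray_square, either way round below 0.26 rad or angle between the x axis of old_square and the y axis of tray_square, either way round below 0.26 rad) and x of fresh_square in the frame of tray_square between -0.0745 and -0.0505 m and y of fresh_square in the frame of tray_square between -0.012 and 0.012 m and z of fresh_square in the frame of tray_square between 0.004 and 0.011 m and (angle between the x axis of fresh_square and the x axis of tray_square, either way round below 0.26 rad or angle between the x axis of fresh_square and the y axis of tray_square, either way round below 0.26 rad) and x of fresh_oblong in the frame of tray_oblong between 0.0105 and 0.0345 m and y of fresh_oblong in the frame of tray_oblong between -0.012 and 0.012 m and z of fresh_oblong in the frame of tray_oblong between 0.004 and 0.011 m and angle between the x axis of fresh_oblong and the y axis of tray_oblong, either way round below 0.26 rad); the robot touches nothing.
It fails at once if a tartlet is tipped by more than 0.5 rad (angle between any of old_round, fresh_round, old_square, fresh_square, fresh_oblong's own z axis and vertical above 0.5 rad).
It fails at once if a tartlet is dropped or thrown (moves faster than 0.7 m/s, as after a fall of 25 mm, while the fingers do not hold it) ((linear speed of old_round above 0.7 m/s and contact force between the fingers and old_round below 0.01 N) or (linear speed of fresh_round above 0.7 m/s and contact force between the fingers and fresh_round below 0.01 N) or (linear speed of old_square above 0.7 m/s and contact force between the fingers and old_square below 0.01 N) or (linear speed of fresh_square above 0.7 m/s and contact force between the fingers and fresh_square below 0.01 N) or (linear speed of fresh_oblong above 0.7 m/s and contact force between the fingers and fresh_oblong below 0.01 N)).
It also fails if it takes over 96 s, if anything falls off the work surface, if the arm or the gripper's body presses on something with over 40 N, if the wrist force passes 120 N, or if a joint passes its speed limit or range.

## Robot

A 7-joint arm with a two-finger parallel gripper is mounted at the origin on the work surface. World frame = base frame: x ahead of the robot, y to its left, z up, the work surface at z = 0. Lengths are in m, angles in rad, forces in N, time in s.
With the tool pointing down it reaches from about 0.35 to 0.9 m from the base axis. Payload 19.9 kg.
Tool frame: the origin (TCP) lies midway between the tips of the shut fingers; the grasp point (between the pads) lies 19 mm behind it; z points along the fingers, y is the line along which they close (so a half turn about z gives the same grasp; the last joint's range is limited). The gripper opens to 94 mm and grips with 3 to 60 N. Pads are 16 mm wide; open, the fingers measure 119 mm over their backs; the gripper's body (75 mm by 177 mm) begins 78 mm behind the grasp point.
Start: joints at [1.093, 0.417, -0.01, 1.614, 0.005, 1.111, -0.053], TCP at [0.264, -0.567, 0.184] pointing down, gripper open.
Joint ranges: [-2.81, 2.81], [-0.39, 2.02], [-1.27, 1.25], [0.06, 2.57], [-1.19, 4.33], [0.19, 2], [-2.82, 2.82]. Speed limits (rad/s): [1.89, 1.89, 2.39, 2.39, 3.01, 3.01, 3.01].

## Interface

Orientations are given as a 3x3 rotation matrix whose columns are the frame's x, y, z axes.
In Python, from bench import robot gives the robot as it stands. The module is installed in compiled form; this text tells all that it offers.
- The arm moves only by the tool apply_moves, never from a script. Its argument "rows" is a list of rows, each a list of 3 entries, a list of its own where there are three numbers: the finger opening in mm, from 0 to 94, then the shift along the tool's x, y, z in mm, then the turn, a rotation vector about the tool's x, y, z in rad. A call has 1 to 8 rows; each row is the pose to reach, as a shift and turn from the pose commanded when the call began, along the tool's axes at that moment; what a row does not reach only later rows make up. A row lasts 1/8 s, in which the tool goes at most 62.5 mm and 10.7 degrees, less where a joint would pass 70% of its speed; a pose out of reach is approached as far as the arm can. A call with a gripper value outside its range is refused whole. The fingers move at their own pace and stop on an object; "grip_force" is the grip in N (left out, the last holds). Time passes only in rows, so rows that repeat a pose let the fingers close. It gives the time, the measured TCP pose, the force, the opening and the grip force at its end, in the units of the state.
- robot.state(): the state, without advancing time (a new reading comes with each control period).
- robot.grab_frame(name): name is "scene" or "top" or "wrist"; returns a dict with "image" (400x640x3 uint8, red, green, blue), "depth" (400x640 float32, m along the optical axis (not along the pixel's ray), 0 where there is no reading), "mtx" (3x3 intrinsics, pixels), "world_to_cam" (4x4, takes a point from world to camera coordinates). Camera axes: x right, y up, looking along -z (the intrinsics and any distortion apply to the point x, -y, -z); pixel columns grow to the right and rows downward; lengths in m; the calibration is good to about 2 mm. A picture is of the moment at which its call begins.
- robot.close_job(): hands the job in; it is judged then, once.
Trained networks look in the newest picture that a camera, given by its name, has taken for a name from the list of things; names that differ only in an ending like _2 or _b are one class to them, and where a whole thing is asked for, a point or a joint stands for the part that bears it (a point fixed in the world has none). Each returns a list of dicts, best first, with "confidence" (0 to 1); they miss things now and then, are a little off and sometimes report something else, mostly with a low value. They report only what shows in the picture. A call takes as long as a camera call. They do not tell look-alikes from the thing itself.
- robot.trace(camera, label): "region" (400x640 bool, what is visible of it) and "xy" ([column, row] in pixels, amid what is visible of it).
The state is a dict: "t": time; "qpos": joint angles; "dq": joint speeds; "joint_efforts": joint torques, N m; "tool_pos": TCP position; "eef_rot": TCP orientation; "force": force on the tool from outside, world axes, zero at the start; "torque": the same for the moment, N m; "gripper_width": finger opening in m; "gripper_force": force on a finger pad.
Only numpy, scipy, OpenCV 4.12 (cv2) and the standard library are available. Lean on these libraries where they do the work, as an engineer would, in place of code of your own. Each camera call takes 0.05 s, during which the arm holds its last target. There are 200 camera calls.

## Working session

There is one attempt and no reset: what is moved stays moved. The work goes in short steps, Python scripts to look and compute and a tool call to move; the robot and the scene stay as the last step left them, time stands still between calls to the robot, and variables do not carry over. Pictures are saved under pics/ and viewed, at most 14 in all, crops included, and the job is handed in when it is done.

Besides the shell and the picture viewer there is one more tool, called as a command line: name --argument value ..., lists and objects as JSON in quotes. apply_moves: Moves the arm, as the interface text tells. Its arguments: {"type":"object","properties":{"rows":{"type":"array"},"grip_force":{"type":"number"}},"required":["rows"]}

```bash
mkdir -p pics
cat > h.py <<'E'
import numpy as np, cv2
from bench import robot
def cloud(f):
    d=f["depth"];h,w=d.shape;v,u=np.mgrid[:h,:w];K=f["mtx"]
    x=(u-K[0,2])/K[0,0]*d;y=(v-K[1,2])/K[1,1]*d
    P=np.stack([x,-y,-d,np.ones_like(d)],-1)
    return (P@np.linalg.inv(f["world_to_cam"]).T)[...,:3]
def save(im,n): cv2.imwrite(f"pics/{n}.png",im[...,::-1])
E
python3 - <<'E'
from h import *
s=robot.state();print(s["t"],s["tool_pos"],s["eef_rot"].tolist() if hasattr(s["eef_rot"],'tolist') else s["eef_rot"],s["gripper_width"])
ims=[]
for c in("top","scene"):
    f=robot.grab_frame(c);ims.append(f["image"]);P=cloud(f);np.savez(c+".npz",P=P,im=f["image"])
    for l in("old_round","fresh_round","old_square","fresh_square","fresh_oblong","tray_round","tray_square","tray_oblong","sheet"):
        for r in robot.trace(c,l):
            m=r["region"]&(f["depth"]>0);Q=P[m];
            if len(Q): print(c,l,round(r["confidence"],2),np.round(r["xy"]),m.sum(),np.median(Q,0).round(3),np.percentile(Q[:,2],95).round(3))
    print(f["mtx"].tolist())
for n,i in zip(("top","scene"),ims): save(i,n)
E
```

```text
0.0 [ 0.26368044 -0.5662344   0.18376059] [[0.9065212775753962, 0.42215978217528066, -0.0005400155472477766], [0.4221601231622447, -0.9065207111430624, 0.0010152242684912725], [-6.094842187401785e-05, -0.0011482954308339156, -0.9999993388512283]] 0.09375086391188117
top old_round 0.65 [253. 166.] 710 [0.586 0.174 0.034] 0.039
top fresh_round 0.88 [354. 247.] 677 [ 0.433 -0.02   0.029] 0.034
top old_square 0.9 [442. 172.] 755 [ 0.566 -0.188  0.033] 0.039
top fresh_square 0.83 [420. 248.] 792 [ 0.426 -0.14   0.029] 0.034
top fresh_square 0.57 [353. 273.] 22501 [ 0.383 -0.012  0.002] 0.009
top fresh_oblong 0.69 [187. 281.] 989 [0.371 0.293 0.026] 0.031
top fresh_oblong 0.63 [280. 248.] 910 [0.429 0.124 0.029] 0.034
top tray_round 0.93 [252. 130.] 6257 [0.654 0.178 0.006] 0.009
top tray_square 0.94 [438. 135.] 6222 [ 0.644 -0.187  0.006] 0.009
top tray_square 0.24 [251. 136.] 6015 [0.656 0.178 0.006] 0.009
top tray_oblong 0.67 [347. 142.] 6787 [ 0.636 -0.01   0.006] 0.009
top sheet 0.78 [353. 270.] 22620 [ 0.383 -0.012  0.003] 0.01
[[494.366558376478, 0.0, 318.75627415178735], [0.0, 494.
[... 189 characters left out ...]
ene old_square 0.4 [315. 277.] 4773 [0.678 0.193 0.006] 0.02
scene fresh_square 0.75 [314. 274.] 4742 [0.677 0.193 0.007] 0.021
scene fresh_square 0.64 [305. 169.] 379 [ 0.439 -0.13   0.026] 0.033
scene fresh_square 0.45 [249. 181.] 426 [ 0.581 -0.179  0.03 ] 0.038
scene fresh_oblong 0.72 [380. 214.] 586 [0.442 0.133 0.028] 0.033
scene fresh_oblong 0.62 [463. 237.] 756 [0.384 0.304 0.026] 0.031
scene tray_square 0.72 [216. 200.] 2217 [ 0.667 -0.17   0.006] 0.021
scene tray_oblong 0.68 [265. 231.] 3629 [0.656 0.    0.007] 0.018
scene sheet 0.62 [361. 196.] 7093 [0.389 0.032 0.003] 0.013
[[441.430115532413, 0.0, 321.91044201719575], [0.0, 441.430115532413, 204.44144206745415], [0.0, 0.0, 1.0]]
```

View pics/top.png

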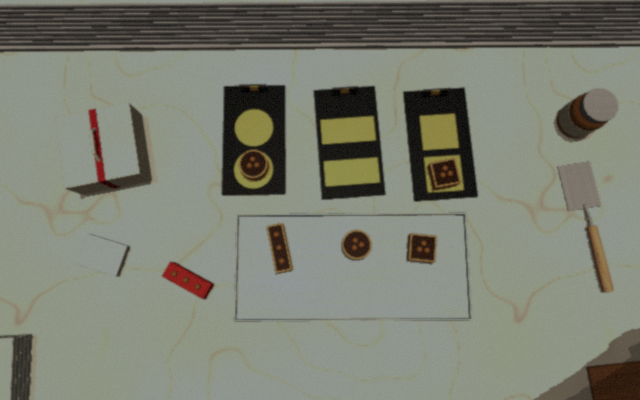

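Run:
```python
import cv2
im=cv2.imread("pics/top.png")[85:310,150:500]
cv2.imwrite("pics/crop.png",cv2.resize(im,(800,514),interpolation=cv2.INTER_CUBIC))
```

```text
(no output)
```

View pics/crop.png

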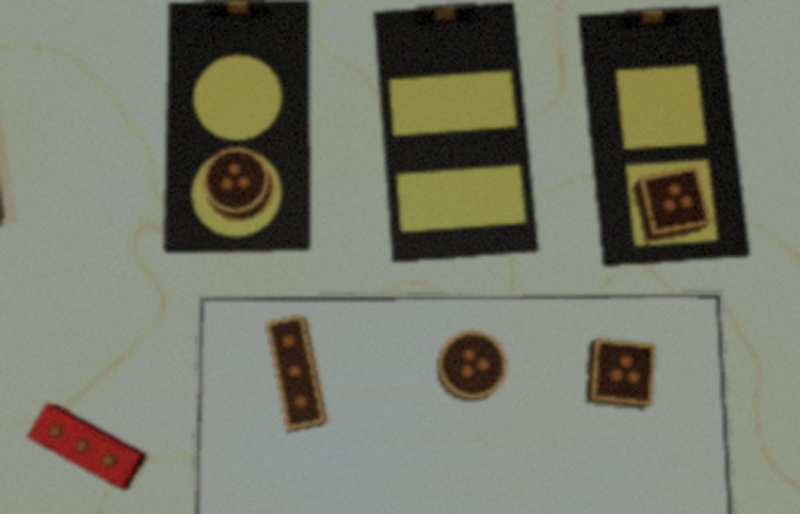

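The top view shows the oblong on the sheet at (280,248); the thing at (187,281) is red and off the sheet, so it's the decoy and stays put. The left-overs are at (253,166) round and (442,172) square, and the fresh ones at (355,245) round and (422,248) square. Next I'll measure poses.

```bash
cat > meas.py <<'E'
from h import *
def plane(f,uv,z):
    K=f["mtx"];W=np.linalg.inv(f["world_to_cam"]);uv=np.atleast_2d(uv).astype(float)
    d=np.c_[(uv[:,0]-K[0,2])/K[0,0],-(uv[:,1]-K[1,2])/K[1,1],-np.ones(len(uv))]@W[:3,:3].T
    o=W[:3,3];return o+d*((z-o[2])/d[:,2])[:,None]
def rect(f,m,z):
    m=m.astype(np.uint8);n,l,st,_=cv2.connectedComponentsWithStats(m)
    k=1+st[1:,4].argmax();c=max(cv2.findContours((l==k).astype(np.uint8),0,1)[0],key=len)
    X=plane(f,c[:,0],z)[:,:2]
    (cx,cy),(w,h),a=cv2.minAreaRect((X*1000).astype(np.float32))
    return np.array([cx,cy]).round(1),round(w,1),round(h,1),round(a,1)
E
python3 - <<'E'
from meas import *
for c in("top",):
    f=robot.grab_frame(c);P=cloud(f);hsv=cv2.cvtColor(f["image"],cv2.COLOR_RGB2HSV)
    for l,z in(("old_round",.0335),("fresh_round",.029),("old_square",.0335),("fresh_square",.029),("fresh_oblong",.029)):
        for r in robot.trace(c,l)[:2]:
            m=r["region"]
            if m.sum()>3000: continue
            # upper surface only by depth
            t=m&(P[...,2]>z-.008); 
            Q=P[t];(a,b),(w,h),g=cv2.minAreaRect((Q[:,:2]*1000).astype(np.float32))
            print(l,round(r["confidence"],2),"mask@top",rect(f,t,z),"depth",round(a,1),round(b,1),round(w,1),round(h,1),round(g,1),"n",t.sum())
    for l in("tray_round","tray_square","tray_oblong","sheet"):
        r=robot.trace(c,l)[0];m=r["region"].astype(np.uint8)
        m=cv2.morphologyEx(m,cv2.MORPH_CLOSE,np.ones((25,25)))
        print(l,rect(f,m,.006 if l!="sheet" else .01))
        g=(m>0)&(hsv[...,0]>20)&(hsv[...,0]<36)&(hsv[...,1]>90)&(hsv[...,2]>90)
        n,lab,st,_=cv2.connectedComponentsWithStats(g.astype(np.uint8))
        for k in range(1,n):
            if st[k,4]>300: print("  card",rect(f,lab==k,.0075),st[k,4])
E
```

```text
old_round 0.72 mask@top (array([587.4, 174.4]), 55.6, 52.6, 44.4) depth 499.2 106.7 279.3 52.5 37.3 n 648
old_square 0.61 mask@top (array([ 567.7, -189.3]), 50.9, 51.4, 10.7) depth 491.8 -77.2 63.2 333.0 34.1 n 695
fresh_square 0.55 mask@top (array([ 427.2, -142. ]), 50.7, 50.2, 83.5) depth 416.5 -62.8 58.9 221.6 7.9 n 738
fresh_oblong 0.96 mask@top (array([428.9, 124.1]), 89.5, 32.3, 11.7) depth 409.7 109.6 139.8 62.0 36.8 n 830
fresh_oblong 0.69 mask@top (array([370.8, 294.4]), 89.7, 32.1, 61.7) depth 359.4 194.1 297.6 59.1 83.6 n 848
tray_round (array([647.9, 177.7]), 228.8, 125.0, 0.4)
  card (array([669.5, 178. ]), 74.6, 73.8, 0.6) 1110
  card (array([580.1, 177.1]), 68.1, 75.2, 4.9) 452
tray_square (array([ 635., -190.]), 230.0, 128.0, 2.9)
  card (array([ 657.3, -189.4]), 70.0, 70.6, 3.5) 1219
  card (array([ 572.6, -194.5]), 70.2, 70.5, 3.4) 487
tray_oblong (array([640.9,  -9.8]), 228.6, 124.8, 3.9)
  card (array([662.4,  -9.1]), 50.6, 106.4, 3.8) 1310
  card (array([577.6, -14.9]), 50.1, 106.6, 3.7) 1366
sheet (array([394.8, -11.2]), 205.2, 444.2, 0.3)
```

```bash
cat > go.py <<'E'
import sys
from h import *
s=robot.state();R=np.array(s["eef_rot"]);p=np.array(s["tool_pos"])*1000
yaw=np.degrees(np.arctan2(R[1,0],R[0,0]))
print("t",round(s["t"],2),"pos",p.round(1),"yaw",round(yaw,2),"zax",R[:,2].round(3),"w",round(s["gripper_width"]*1000,1),"F",np.round(s["force"],1),"q7",round(s["qpos"][6],2))
for a in sys.argv[1:]:
    x,y,z,g=map(float,a.split(","))
    d=R.T@(np.array([x,y,z])-p)
    g=np.radians(g);T=np.array([[np.cos(g),np.sin(g),0],[np.sin(g),-np.cos(g),0],[0,0,-1]])
    r=cv2.Rodrigues(R.T@T)[0].ravel()
    print(a,"->",d.round(1),r.round(4))
E
python3 go.py 567.7,-189.3,110,10.7
```

```text
t 1.5 pos [ 263.8 -566.6  184.3] yaw 24.97 zax [-0.  0. -1.] w 93.5 F [-1.1  0.5  0.4] q7 -0.05
567.7,-189.3,110,10.7 -> [ 434.7 -213.7   74.3] [-1.000e-04  1.000e-04  2.491e-01]
```

apply_moves --rows '[[94,[54,-27,0],[0,0,0.03]],[94,[109,-53,0],[0,0,0.06]],[94,[163,-80,10],[0,0,0.09]],[94,[217,-107,20],[0,0,0.12]],[94,[272,-134,30],[0,0,0.16]],[94,[326,-160,45],[0,0,0.19]],[94,[380,-187,60],[0,0,0.22]],[94,[435,-214,74],[0,0,0.249]]]' --grip_force 12

```text
t: 2.5
tool_pos: [0.5686, -0.1877, 0.1101]
eef_rot: [[0.983, 0.184, 0.0], [0.184, -0.983, -0.0], [0.0, 0.0, -1.0]]
force: [0.3, -1.3, 0.4]
gripper_width: 0.094
gripper_force: 0.0
```

```bash
python3 go.py 567.7,-189.3,12,10.7
python3 - <<'E'
from h import *
save(robot.grab_frame("wrist")["image"],"wrist1")
E
```

```text
t 2.5 pos [ 568.6 -187.7  110.1] yaw 10.62 zax [ 0. -0. -1.] w 94.0 F [ 0.3 -1.3  0.4] q7 -1.19
567.7,-189.3,12,10.7 -> [-1.2  1.3 98.1] [ 0.0002 -0.0002 -0.0013]
```

View pics/wrist1.png

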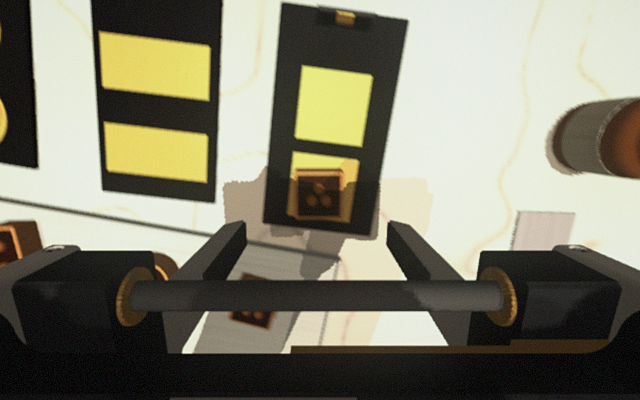

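The wrist view has the square tartlet at (320,193), midway between the fingers and lined up with them, so I'll go down.

apply_moves --rows '[[94,[0,1,25],[0,0,0]],[94,[-1,1,50],[0,0,0]],[94,[-1,1,75],[0,0,0]],[94,[-1,1,90],[0,0,0]],[94,[-1,1,98],[0,0,0]],[94,[-1,1,98],[0,0,0]],[48,[-1,1,98],[0,0,0]],[30,[-1,1,98],[0,0,0]]]'

```text
t: 3.55
tool_pos: [0.5672, -0.1905, 0.0131]
eef_rot: [[0.983, 0.186, 0.001], [0.186, -0.983, -0.0], [0.001, 0.0, -1.0]]
force: [-0.6, -0.3, -0.1]
gripper_width: 0.077
gripper_force: 0.0
```

apply_moves --rows '[[30,[0,0,0],[0,0,0]],[30,[0,0,0],[0,0,0]],[30,[0,0,0],[0,0,0]]]'

```text
t: 3.92
tool_pos: [0.5669, -0.1905, 0.0126]
eef_rot: [[0.983, 0.186, 0.0], [0.186, -0.983, -0.0], [0.0, 0.0, -1.0]]
force: [-0.1, 1.9, 8.7]
gripper_width: 0.0476
gripper_force: 5.3
```

```bash
python3 go.py 657.3,-189.4,13,3.5
```

```text
t 3.92 pos [ 566.9 -190.5   12.6] yaw 10.7 zax [ 0. -0. -1.] w 47.6 F [-0.1  1.9  8.7] q7 -1.2
657.3,-189.4,13,3.5 -> [89.  15.7 -0.4] [ 1.000e-04 -2.000e-04  1.256e-01]
```

apply_moves --rows '[[30,[0,0,0],[0,0,0]],[30,[0,0,0],[0,0,0]],[30,[0,0,-5],[0,0,0]],[30,[0,0,-15],[0,0,0]],[30,[0,0,-25],[0,0,0]],[30,[0,0,-25],[0,0,0]]]'

```text
t: 4.68
tool_pos: [0.5674, -0.1906, 0.0385]
eef_rot: [[0.983, 0.186, 0.001], [0.186, -0.983, -0.0], [0.001, 0.001, -1.0]]
force: [-0.5, 0.0, -0.5]
gripper_width: 0.0301
gripper_force: 0.0
```

```bash
python3 go.py 657.3,-189.4,38,3.5
python3 - <<'E'
from h import *
save(robot.grab_frame("wrist")["image"],"wrist2")
E
```

```text
t 4.67 pos [ 567.4 -190.6   38.5] yaw 10.7 zax [ 0.001 -0.    -1.   ] w 30.1 F [-0.5  0.  -0.5] q7 -1.19
657.3,-189.4,38,3.5 -> [88.6 15.5  0.7] [ 0.0007 -0.0014  0.1257]
```

View pics/wrist2.png

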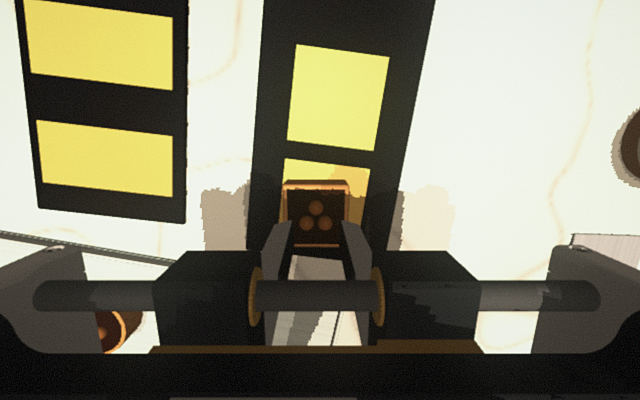

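The fingers slid off upward; the tartlet's still there at (317,215). I'll measure it, and the height of the fingertips.

Run:
```python
from meas import *
f=robot.grab_frame("wrist");P=cloud(f)
for u,v in((317,185),(317,200),(317,215),(295,195),(340,195),(317,238),(272,235),(285,228),(350,228),(362,240),(275,270),(340,70),(320,170)): print(u,v,P[v,u].round(4)*1000)
r=robot.trace("wrist","old_square")
for k in r[:3]: print(k["confidence"],k["xy"],k["region"].sum(),rect(f,k["region"]&(P[...,2]>.025)&(P[...,2]<.045),.0335))
```

```text
317 185 [ 595.3 -185.    33.5]
317 200 [ 585.1 -186.9   37.7]
317 215 [ 573.  -189.2   34.8]
295 195 [ 585.3 -170.4   35.3]
340 195 [ 591.3 -203.1   34.4]
317 238 [ 555.1 -192.6   35.2]
272 235 [ 572.8 -163.4   88.2]
285 228 [ 574.  -169.3   76.9]
350 228 [ 581.1 -207.9   76.4]
362 240 [ 582.3 -211.8   96.7]
275 270 [ 574.  -170.7  129. ]
340 70 [ 680.5 -186.6    8.3]
320 170 [ 603.3 -186.     8.8]
0.85 [318.9, 208.1] 3824 (array([ 572.6, -188.5]), 50.4, 49.0, 10.7)
```

```bash
python3 go.py 571.5,-189,9,10.7
```

```text
t 4.83 pos [ 566.7 -190.4   37.3] yaw 10.7 zax [-0.  0. -1.] w 29.9 F [-0.3  0.6 -0.4] q7 -1.19
571.5,-189,9,10.7 -> [ 5.  -0.4 28.3] [-0.0001  0.0002  0.    ]
```

apply_moves --rows '[[94,[0,0,-10],[0,0,0]],[94,[5,0,-10],[0,0,0]],[94,[5,0,-10],[0,0,0]],[94,[5,0,-10],[0,0,0]],[94,[5,0,10],[0,0,0]],[94,[5,0,24],[0,0,0]],[94,[5,0,28],[0,0,0]],[94,[5,0,28],[0,0,0]]]'

```text
t: 5.82
tool_pos: [0.5716, -0.1894, 0.009]
eef_rot: [[0.983, 0.186, -0.001], [0.186, -0.983, 0.0], [-0.001, -0.0, -1.0]]
force: [-0.1, 0.5, 0.4]
gripper_width: 0.094
gripper_force: 0.0
```

apply_moves --rows '[[48,[0,0,0],[0,0,0]],[46,[0,0,0],[0,0,0]],[46,[0,0,0],[0,0,0]],[46,[0,0,0],[0,0,0]],[46,[0,0,0],[0,0,0]],[46,[0,0,0],[0,0,0]]]' --grip_force 15

```text
t: 6.58
tool_pos: [0.5718, -0.1894, 0.0095]
eef_rot: [[0.983, 0.186, 0.0], [0.186, -0.983, 0.0], [0.0, -0.0, -1.0]]
force: [-0.4, 0.6, 1.2]
gripper_width: 0.0497
gripper_force: 15.0
```

Now it's a firm grip: 49.7 mm at 15 N. I'll use this depth from here on and lift it across to the front card.

```bash
python3 go.py 657.3,-189.4,34,3.5
```

```text
t 6.58 pos [ 571.8 -189.4    9.5] yaw 10.71 zax [ 0.  0. -1.] w 49.7 F [-0.4  0.6  1.2] q7 -1.2
657.3,-189.4,34,3.5 -> [ 84.   15.9 -24.5] [-0.000e+00 -1.000e-04  1.258e-01]
```

apply_moves --rows '[[40,[0,0,-8],[0,0,0]],[40,[0,0,-20],[0,0,0]],[40,[8,2,-25],[0,0,0.01]],[40,[26,5,-25],[0,0,0.04]],[40,[48,9,-25],[0,0,0.07]],[40,[68,13,-25],[0,0,0.1]],[40,[80,15,-25],[0,0,0.12]],[40,[84,16,-25],[0,0,0.126]]]'

```text
t: 7.58
tool_pos: [0.6577, -0.1893, 0.0343]
eef_rot: [[0.998, 0.061, -0.0], [0.061, -0.998, 0.0], [-0.0, -0.0, -1.0]]
force: [-0.6, 0.3, -0.4]
gripper_width: 0.0496
gripper_force: 15.0
```

```bash
python3 go.py 657.3,-189.4,10,3.5
python3 - <<'E'
from h import *
save(robot.grab_frame("wrist")["image"],"wrist3")
E
```

```text
t 7.58 pos [ 657.7 -189.3   34.3] yaw 3.49 zax [-0.  0. -1.] w 49.6 F [-0.6  0.3 -0.4] q7 -1.34
657.3,-189.4,10,3.5 -> [-0.4  0.1 24.3] [-0.0002  0.0001 -0.0002]
```

View pics/wrist3.png

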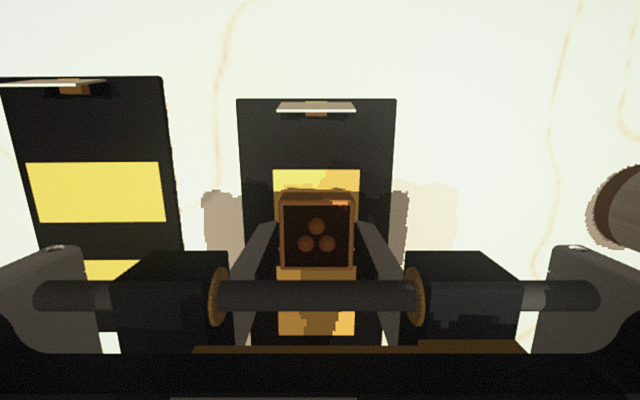

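The tartlet is held level over the front card (nuts at about (317,238)). I'll lower it, release and rise.

apply_moves --rows '[[40,[0,0,10],[0,0,0]],[40,[0,0,19],[0,0,0]],[40,[0,0,23],[0,0,0]],[40,[0,0,24.5],[0,0,0]],[40,[0,0,24.5],[0,0,0]],[55,[0,0,24.5],[0,0,0]],[94,[0,0,24.5],[0,0,0]],[94,[0,0,24.5],[0,0,0]]]'

```text
t: 8.62
tool_pos: [0.6573, -0.1896, 0.0101]
eef_rot: [[0.998, 0.061, 0.0], [0.061, -0.998, -0.0], [0.0, 0.0, -1.0]]
force: [-0.6, -0.0, -0.6]
gripper_width: 0.0722
gripper_force: 0.0
```

apply_moves --rows '[[94,[0,0,0],[0,0,0]],[94,[0,0,-10],[0,0,0]],[94,[0,0,-40],[0,0,0]],[94,[0,0,-70],[0,0,0]],[94,[0,0,-70],[0,0,0]]]'

```text
t: 9.25
tool_pos: [0.6588, -0.19, 0.0831]
eef_rot: [[0.998, 0.061, 0.004], [0.061, -0.998, -0.001], [0.004, 0.001, -1.0]]
force: [-0.0, 0.2, -0.5]
gripper_width: 0.0938
gripper_force: 0.0
```

```bash
python3 go.py 427.2,-142,80,-6.5
python3 - <<'E'
from meas import *
f=robot.grab_frame("wrist");P=cloud(f)
r=robot.trace("wrist","old_square")
for k in r[:3]: print(k["confidence"],k["xy"],k["region"].sum(),rect(f,k["region"]&(P[...,2]>.025)&(P[...,2]<.045),.0335))
E
```

```text
t 9.25 pos [ 658.8 -190.    83.1] yaw 3.48 zax [ 0.004 -0.001 -1.   ] w 93.8 F [-0.   0.2 -0.5] q7 -1.33
427.2,-142,80,-6.5 -> [-228.3  -61.9    2.1] [ 0.0009 -0.0043  0.1741]
0.91 [319.1, 203.8] 3095 (array([ 658.3, -188.9]), 50.2, 49.6, 3.5)
```

apply_moves --rows '[[94,[-40,-11,0],[0,0,0.03]],[94,[-90,-24,0],[0,0,0.07]],[94,[-140,-38,0],[0,0,0.1]],[94,[-190,-51,0],[0,0,0.14]],[94,[-228,-62,0],[0,0,0.174]],[94,[-228,-62,0],[0,0,0.174]],[94,[-228,-62,20],[0,0,0.174]],[94,[-228,-62,40],[0,0,0.174]]]'

```text
t: 10.35
tool_pos: [0.4264, -0.1416, 0.0392]
eef_rot: [[0.994, -0.113, 0.0], [-0.113, -0.994, 0.0], [0.0, -0.0, -1.0]]
force: [-0.2, 0.1, -0.9]
gripper_width: 0.0944
gripper_force: 0.0
```

```bash
python3 - <<'E'
from meas import *
f=robot.grab_frame("wrist");P=cloud(f)
r=robot.trace("wrist","fresh_square")
for k in r[:3]: print(k["confidence"],k["xy"],k["region"].sum(),rect(f,k["region"]&(P[...,2]>.02)&(P[...,2]<.04),.029))
E
python3 go.py 428,-141.6,4.5,-6.5
```

```text
0.7 [317.9, 208.3] 4209 (array([ 431.8, -142.8]), 49.6, 50.0, 83.6)
t 10.45 pos [ 425.1 -141.2   38.1] yaw -6.47 zax [-0.003  0.001 -1.   ] w 94.2 F [-0.5  1.1  0. ] q7 -1.47
428,-141.6,4.5,-6.5 -> [ 3.1  0.1 33.6] [-0.0007  0.0033  0.0006]
```

apply_moves --rows '[[94,[3,0,15],[0,0,0]],[94,[3,0,28],[0,0,0]],[94,[3,0,34],[0,0,0]],[94,[3,0,34],[0,0,0]],[46,[3,0,34],[0,0,0]],[40,[3,0,34],[0,0,0]],[40,[3,0,34],[0,0,0]],[40,[3,0,34],[0,0,0]]]'

```text
t: 11.45
tool_pos: [0.4289, -0.1419, 0.006]
eef_rot: [[0.994, -0.113, 0.0], [-0.113, -0.994, -0.0], [0.0, -0.0, -1.0]]
force: [-0.5, -0.4, 0.3]
gripper_width: 0.0573
gripper_force: 0.0
```

apply_moves --rows '[[40,[0,0,0],[0,0,0]],[40,[0,0,0],[0,0,0]],[40,[0,0,0],[0,0,0]]]'

```text
t: 11.82
tool_pos: [0.4289, -0.1419, 0.006]
eef_rot: [[0.994, -0.113, 0.0], [-0.113, -0.994, 0.0], [-0.0, -0.0, -1.0]]
force: [0.4, -0.1, 2.3]
gripper_width: 0.0492
gripper_force: 15.0
```

```bash
python3 go.py 572.5,-194.5,40,3.5
```

```text
t 11.82 pos [ 428.9 -141.9    6. ] yaw -6.49 zax [ 0.  0. -1.] w 49.2 F [ 0.4 -0.1  2.3] q7 -1.49
572.5,-194.5,40,3.5 -> [148.6  36.1 -34. ] [-0.     -0.     -0.1743]
```

apply_moves --rows '[[60,[0,0,0],[0,0,0]],[60,[0,0,0],[0,0,0]],[60,[0,0,2],[0,0,0]],[60,[0,0,2],[0,0,0]],[40,[0,0,2],[0,0,0]],[40,[0,0,2],[0,0,0]],[40,[0,0,2],[0,0,0]],[40,[0,0,2],[0,0,0]]]'

```text
t: 12.82
tool_pos: [0.4289, -0.1418, 0.0039]
eef_rot: [[0.994, -0.113, -0.0], [-0.113, -0.994, 0.0], [-0.0, -0.0, -1.0]]
force: [-0.2, -0.5, -0.8]
gripper_width: 0.05
gripper_force: 15.0
```

```bash
python3 go.py 572.5,-194.5,40,3.5
```

```text
t 12.82 pos [ 428.9 -141.8    3.9] yaw -6.48 zax [-0.  0. -1.] w 50.0 F [-0.2 -0.5 -0.8] q7 -1.49
572.5,-194.5,40,3.5 -> [148.7  36.1 -36.1] [-1.000e-04  1.000e-04 -1.742e-01]
```

apply_moves --rows '[[40,[0,0,-12],[0,0,0]],[40,[0,0,-30],[0,0,0]],[40,[15,4,-36],[0,0,-0.02]],[40,[45,11,-36],[0,0,-0.05]],[40,[80,19,-36],[0,0,-0.09]],[40,[115,28,-36],[0,0,-0.135]],[40,[140,34,-36],[0,0,-0.165]],[40,[149,36,-36],[0,0,-0.174]]]'

```text
t: 13.82
tool_pos: [0.5737, -0.1949, 0.0404]
eef_rot: [[0.998, 0.061, 0.0], [0.061, -0.998, -0.0], [0.0, 0.0, -1.0]]
force: [-0.4, -0.3, -1.0]
gripper_width: 0.0495
gripper_force: 15.0
```

```bash
python3 go.py 572.5,-194.5,9,3.5
```

```text
t 13.82 pos [ 573.7 -194.9   40.4] yaw 3.49 zax [ 0. -0. -1.] w 49.5 F [-0.4 -0.3 -1. ] q7 -1.3
572.5,-194.5,9,3.5 -> [-1.2 -0.4 31.4] [ 0.     -0.0005 -0.0002]
```

apply_moves --rows '[[40,[0,0,12],[0,0,0]],[40,[-1,0,24],[0,0,0]],[40,[-1,0,29],[0,0,0]],[40,[-1,0,31],[0,0,0]],[40,[-1,0,31],[0,0,0]],[55,[-1,0,31],[0,0,0]],[94,[-1,0,31],[0,0,0]],[94,[-1,0,31],[0,0,0]]]'

```text
t: 14.82
tool_pos: [0.5719, -0.1945, 0.0091]
eef_rot: [[0.998, 0.061, 0.0], [0.061, -0.998, -0.0], [0.0, 0.0, -1.0]]
force: [1.1, 1.1, -0.6]
gripper_width: 0.0714
gripper_force: 0.0
```

apply_moves --rows '[[94,[0,0,0],[0,0,0]],[94,[0,0,-10],[0,0,0]],[94,[0,0,-40],[0,0,0]],[94,[0,0,-80],[0,0,0]],[94,[0,0,-80],[0,0,0]]]'

```text
t: 15.45
tool_pos: [0.5737, -0.1951, 0.0925]
eef_rot: [[0.998, 0.061, 0.005], [0.061, -0.998, -0.002], [0.005, 0.002, -1.0]]
force: [0.7, 0.6, -0.3]
gripper_width: 0.0943
gripper_force: 0.0
```

```bash
python3 - <<'E'
from meas import *
f=robot.grab_frame("wrist");P=cloud(f)
r=robot.trace("wrist","fresh_square")
for k in r[:3]: print(k["confidence"],k["xy"],k["region"].sum(),rect(f,k["region"]&(P[...,2]>.025)&(P[...,2]<.045),.0335))
E
python3 go.py 588,175,89,0.5
```

```text
0.93 [316.0, 200.7] 2789 (array([ 574.6, -193.8]), 49.8, 49.6, 3.5)
t 15.55 pos [ 571.9 -194.6   89.3] yaw 3.48 zax [ 0.001 -0.    -1.   ] w 93.9 F [-0.1  0.4  0.1] q7 -1.29
588,175,89,0.5 -> [ 3.850e+01 -3.679e+02  3.000e-01] [ 0.0003 -0.0007  0.0521]
```

apply_moves --rows '[[94,[4,-40,0],[0,0,0.01]],[94,[10,-95,0],[0,0,0.015]],[94,[16,-150,0],[0,0,0.02]],[94,[22,-205,0],[0,0,0.03]],[94,[27,-260,0],[0,0,0.04]],[94,[33,-315,0],[0,0,0.045]],[94,[37,-355,0],[0,0,0.05]],[94,[38.5,-368,0],[0,0,0.052]]]'

```text
t: 16.55
tool_pos: [0.5868, 0.1779, 0.0878]
eef_rot: [[1.0, 0.012, -0.002], [0.012, -1.0, 0.0], [-0.002, -0.0, -1.0]]
force: [-0.3, -1.1, 0.5]
gripper_width: 0.0938
gripper_force: 0.0
```

apply_moves --rows '[[94,[0,0,0],[0,0,0]]]'

```text
t: 16.68
tool_pos: [0.5875, 0.1751, 0.0881]
eef_rot: [[1.0, 0.01, -0.001], [0.01, -1.0, -0.0], [-0.001, 0.0, -1.0]]
force: [-0.5, -1.1, 0.2]
gripper_width: 0.0939
gripper_force: 0.0
```

```bash
python3 - <<'E'
from meas import *
f=robot.grab_frame("wrist");P=cloud(f)
r=robot.trace("wrist","old_round")
for k in r[:3]: print(k["confidence"],k["xy"],k["region"].sum(),rect(f,k["region"]&(P[...,2]>.025)&(P[...,2]<.045),.0335))
E
python3 go.py 588.5,175,8.7,0.5
```

```text
0.74 [316.9, 200.6] 2910 (array([592.4, 175.8]), 55.7, 54.4, 27.7)
t 16.77 pos [587.9 173.3  88.5] yaw 0.41 zax [-0.001 -0.001 -1.   ] w 94.0 F [-0.5  0.   0.4] q7 -1.99
588.5,175,8.7,0.5 -> [ 0.6 -1.8 79.8] [ 0.0009  0.0007 -0.0015]
```

apply_moves --rows '[[94,[1.5,0,30],[0,0,0]],[94,[1.5,0,60],[0,0,0]],[94,[1.5,0,74],[0,0,0]],[94,[1.5,0,79],[0,0,0]],[94,[1.5,0,79.5],[0,0,0]],[50,[1.5,0,79.5],[0,0,0]],[45,[1.5,0,79.5],[0,0,0]],[45,[1.5,0,79.5],[0,0,0]]]'

```text
t: 17.77
tool_pos: [0.5896, 0.1752, 0.0098]
eef_rot: [[1.0, 0.009, 0.0], [0.009, -1.0, 0.0], [0.0, -0.0, -1.0]]
force: [0.6, -0.0, -0.6]
gripper_width: 0.0673
gripper_force: 0.0
```

apply_moves --rows '[[45,[0,0,0],[0,0,0]],[45,[0,0,0],[0,0,0]],[45,[0,0,0],[0,0,0]]]'

```text
t: 18.15
tool_pos: [0.5895, 0.1751, 0.0095]
eef_rot: [[1.0, 0.009, 0.0], [0.009, -1.0, 0.0], [0.0, -0.0, -1.0]]
force: [-0.6, -0.5, 3.3]
gripper_width: 0.0552
gripper_force: 15.0
```

```bash
python3 go.py 669.5,178,33,0.5
```

```text
t 18.15 pos [589.5 175.1   9.5] yaw 0.5 zax [ 0.  0. -1.] w 55.2 F [-0.6 -0.5  3.3] q7 -2.01
669.5,178,33,0.5 -> [ 80.   -2.2 -23.5] [-0.0001 -0.     -0.    ]
```

apply_moves --rows '[[65,[0,0,0],[0,0,0]],[65,[0,0,0.8],[0,0,0]],[65,[0,0,0.8],[0,0,0]],[45,[0,0,0.8],[0,0,0]],[45,[0,0,0.8],[0,0,0]],[45,[0,0,0.8],[0,0,0]],[45,[0,0,0.8],[0,0,0]]]'

```text
t: 19.02
tool_pos: [0.5894, 0.1751, 0.0086]
eef_rot: [[1.0, 0.009, -0.0], [0.009, -1.0, 0.0], [-0.0, -0.0, -1.0]]
force: [-0.8, 0.3, -0.7]
gripper_width: 0.055
gripper_force: 15.0
```

```bash
python3 go.py 669.5,178,33,0.5
```

```text
t 19.02 pos [589.4 175.1   8.6] yaw 0.5 zax [-0.  0. -1.] w 55.0 F [-0.8  0.3 -0.7] q7 -2.01
669.5,178,33,0.5 -> [ 80.1  -2.2 -24.4] [-0.      0.0001  0.    ]
```

apply_moves --rows '[[45,[0,0,-8],[0,0,0]],[45,[0,0,-20],[0,0,0]],[45,[8,0,-24],[0,0,0]],[45,[26,-1,-24],[0,0,0]],[45,[48,-1,-24],[0,0,0]],[45,[66,-2,-24],[0,0,0]],[45,[76,-2,-24],[0,0,0]],[45,[79,-2,-24],[0,0,0]]]'

```text
t: 20.02
tool_pos: [0.6687, 0.1777, 0.0325]
eef_rot: [[1.0, 0.009, -0.0], [0.009, -1.0, 0.0], [-0.0, -0.0, -1.0]]
force: [-0.9, 0.1, -0.5]
gripper_width: 0.0553
gripper_force: 15.0
```

```bash
python3 go.py 669,178,9,0.5;python3 - <<'E'
from meas import *
f=robot.grab_frame("wrist");P=cloud(f)
r=robot.trace("wrist","old_round")
for k in r[:1]: m=k["region"]&(P[...,2]>.045)&(P[...,2]<.065);print(k["confidence"],k["xy"],k["region"].sum(),m.sum(),rect(f,m,.058))
E
```

```text
t 20.02 pos [668.7 177.7  32.5] yaw 0.49 zax [-0.  0. -1.] w 55.3 F [-0.9  0.1 -0.5] q7 -1.97
669,178,9,0.5 -> [ 0.3 -0.3 23.5] [-0.      0.0001 -0.0001]
0.6 [318.9, 229.4] 5592 5304 (array([672.7, 177.8]), 53.9, 56.7, 71.2)
```

apply_moves --rows '[[45,[0,0,10],[0,0,0]],[45,[0,0,19],[0,0,0]],[45,[-1,0,22],[0,0,0]],[45,[-1,0,23.5],[0,0,0]],[45,[-1,0,23.5],[0,0,0]],[60,[-1,0,23.5],[0,0,0]],[94,[-1,0,23.5],[0,0,0]],[94,[-1,0,23.5],[0,0,0]]]'

```text
t: 21.12
tool_pos: [0.6675, 0.1778, 0.0092]
eef_rot: [[1.0, 0.009, 0.0], [0.009, -1.0, 0.0], [0.0, -0.0, -1.0]]
force: [-0.6, 0.6, -0.2]
gripper_width: 0.0769
gripper_force: 0.0
```

apply_moves --rows '[[94,[0,0,0],[0,0,0]],[94,[0,0,-10],[0,0,0]],[94,[0,0,-40],[0,0,0]],[94,[0,0,-80],[0,0,0]],[94,[0,0,-80],[0,0,0]]]'

```text
t: 21.75
tool_pos: [0.6693, 0.1785, 0.0932]
eef_rot: [[1.0, 0.009, 0.005], [0.009, -1.0, 0.002], [0.005, -0.002, -1.0]]
force: [0.6, -0.6, -0.5]
gripper_width: 0.0943
gripper_force: 0.0
```

```bash
python3 - <<'E'
from meas import *
f=robot.grab_frame("wrist");P=cloud(f)
r=robot.trace("wrist","old_round")
for k in r[:3]: print(k["confidence"],k["xy"],k["region"].sum(),rect(f,k["region"]&(P[...,2]>.025)&(P[...,2]<.045),.0335))
f=robot.grab_frame("top");P=cloud(f)
for k in robot.trace("top","fresh_round")[:3]: print(k["confidence"],k["xy"],k["region"].sum(),rect(f,k["region"]&(P[...,2]>.02)&(P[...,2]<.045),.029))
E
python3 go.py 435,-21,89,0.5
```

```text
0.56 [316.9, 203.7] 2659 (array([671.5, 178.3]), 54.7, 54.3, 0.5)
0.6 [362.5, 243.4] 192 (array([439.9, -38.8]), 43.9, 16.5, 18.9)
t 21.95 pos [666.9 177.7  88.4] yaw 0.5 zax [-0.001 -0.    -1.   ] w 94.1 F [ 0.2  0.9 -1. ] q7 -1.96
435,-21,89,0.5 -> [-233.7  196.6   -0.3] [0.0003 0.0012 0.    ]
```

apply_moves --rows '[[94,[-30,25,0],[0,0,0]],[94,[-70,59,0],[0,0,0]],[94,[-112,94,0],[0,0,0]],[94,[-154,129,0],[0,0,0]],[94,[-195,164,0],[0,0,0]],[94,[-225,189,0],[0,0,0]],[94,[-234,197,0],[0,0,0]],[94,[-234,197,0],[0,0,0]]]'

```text
t: 22.95
tool_pos: [0.4352, -0.0213, 0.089]
eef_rot: [[1.0, 0.008, -0.0], [0.008, -1.0, 0.0], [-0.0, -0.0, -1.0]]
force: [1.1, 1.6, -1.1]
gripper_width: 0.0941
gripper_force: 0.0
```

```bash
python3 - <<'E'
from meas import *
f=robot.grab_frame("wrist");P=cloud(f)
r=robot.trace("wrist","fresh_round")
for k in r[:3]: print(k["confidence"],k["xy"],k["region"].sum(),rect(f,k["region"]&(P[...,2]>.02)&(P[...,2]<.04),.029))
E
python3 go.py 435,-21,4,0.5
```

```text
0.7 [313.6, 202.4] 2753 (array([438.4, -19.7]), 55.7, 54.3, 0.5)
0.65 [479.4, 62.4] 9594 (array([ 597.2, -219.3]), 9.0, 2.7, 27.4)
t 23.05 pos [435.9 -20.5  89. ] yaw 0.55 zax [ 0.  0. -1.] w 93.7 F [ 1.  -1.3 -0.2] q7 -1.63
435,-21,4,0.5 -> [-0.9  0.6 85. ] [-0.0004 -0.      0.0008]
```

Top gives (434,-21) and wrist (438,-20). I'll take x at about 436.

apply_moves --rows '[[94,[0,0,30],[0,0,0]],[94,[0,0,60],[0,0,0]],[94,[0,0,78],[0,0,0]],[94,[0,0,84],[0,0,0]],[94,[0,0,85],[0,0,0]],[94,[0,0,85],[0,0,0]],[50,[0,0,85],[0,0,0]],[45,[0,0,85],[0,0,0]]]'

```text
t: 24.05
tool_pos: [0.4354, -0.0213, 0.0045]
eef_rot: [[1.0, 0.009, 0.001], [0.009, -1.0, -0.0], [0.001, 0.0, -1.0]]
force: [-0.4, 0.2, 1.3]
gripper_width: 0.0773
gripper_force: 0.0
```

apply_moves --rows '[[45,[0,0,0],[0,0,0]],[45,[0,0,0],[0,0,0]],[45,[0,0,0],[0,0,0]],[45,[0,0,0],[0,0,0]],[45,[0,0,0],[0,0,0]]]'

```text
t: 24.68
tool_pos: [0.4351, -0.0212, 0.0041]
eef_rot: [[1.0, 0.009, -0.0], [0.009, -1.0, 0.0], [-0.0, -0.0, -1.0]]
force: [-0.2, 0.1, 1.7]
gripper_width: 0.055
gripper_force: 15.0
```

```bash
python3 go.py 583.5,177.4,41,0.5
```

```text
t 24.68 pos [435.1 -21.2   4.1] yaw 0.5 zax [-0.  0. -1.] w 55.0 F [-0.2  0.1  1.7] q7 -1.68
583.5,177.4,41,0.5 -> [ 150.1 -197.3  -36.9] [-0.  0.  0.]
```

apply_moves --rows '[[45,[0,0,-4],[0,0,0]],[45,[0,0,-15],[0,0,0]],[45,[0,0,-30],[0,0,0]],[45,[3,-4,-37],[0,0,0]],[45,[12,-16,-37],[0,0,0]],[45,[28,-37,-37],[0,0,0]],[45,[48,-63,-37],[0,0,0]],[45,[68,-89,-37],[0,0,0]]]'

```text
t: 25.68
tool_pos: [0.5031, 0.0702, 0.0408]
eef_rot: [[1.0, 0.009, -0.0], [0.009, -1.0, 0.0], [-0.0, -0.0, -1.0]]
force: [0.3, -0.1, -1.0]
gripper_width: 0.055
gripper_force: 15.0
```

apply_moves --rows '[[45,[20,-27,0],[0,0,0]],[45,[40,-54,0],[0,0,0]],[45,[58,-78,0],[0,0,0]],[45,[71,-96,0],[0,0,0]],[45,[78,-105,0],[0,0,0]],[45,[81,-108,0],[0,0,0]],[45,[81,-108,0],[0,0,0]]]'

```text
t: 26.55
tool_pos: [0.5822, 0.1767, 0.041]
eef_rot: [[1.0, 0.008, -0.0], [0.008, -1.0, -0.0], [-0.0, 0.0, -1.0]]
force: [0.2, 0.7, -0.3]
gripper_width: 0.055
gripper_force: 15.0
```

```bash
python3 go.py 583.5,177.4,9,0.5
```

```text
t 26.55 pos [582.2 176.7  41. ] yaw 0.49 zax [-0. -0. -1.] w 55.0 F [ 0.2  0.7 -0.3] q7 -2.01
583.5,177.4,9,0.5 -> [ 1.3 -0.7 32. ] [ 0.0002  0.0004 -0.0003]
```

apply_moves --rows '[[45,[1,0,12],[0,0,0]],[45,[1,0,24],[0,0,0]],[45,[1,0,30],[0,0,0]],[45,[1,0,32],[0,0,0]],[45,[1,0,32],[0,0,0]],[60,[1,0,32],[0,0,0]],[94,[1,0,32],[0,0,0]],[94,[1,0,32],[0,0,0]]]'

```text
t: 27.55
tool_pos: [0.5835, 0.1771, 0.0092]
eef_rot: [[1.0, 0.009, 0.0], [0.009, -1.0, 0.0], [0.0, -0.0, -1.0]]
force: [-0.3, 0.4, 0.2]
gripper_width: 0.0768
gripper_force: 0.0
```

apply_moves --rows '[[94,[0,0,0],[0,0,0]],[94,[0,0,-10],[0,0,0]],[94,[0,0,-40],[0,0,0]],[94,[0,0,-80],[0,0,0]],[94,[0,0,-80],[0,0,0]]]'

```text
t: 28.18
tool_pos: [0.5852, 0.1778, 0.0927]
eef_rot: [[1.0, 0.009, 0.005], [0.009, -1.0, 0.002], [0.005, -0.002, -1.0]]
force: [0.1, -0.4, 0.2]
gripper_width: 0.0938
gripper_force: 0.0
```

```bash
python3 - <<'E'
from meas import *
f=robot.grab_frame("wrist");P=cloud(f)
r=robot.trace("wrist","fresh_round")
for k in r[:3]: print(k["confidence"],k["xy"],k["region"].sum(),rect(f,k["region"]&(P[...,2]>.025)&(P[...,2]<.045),.0335))
E
python3 go.py 430,124,89,11.7
```

```text
0.61 [314.5, 201.9] 2745 (array([586.2, 177.8]), 55.2, 54.6, 45.6)
t 28.27 pos [583.5 177.1  89.5] yaw 0.5 zax [ 0.001  0.    -1.   ] w 93.7 F [-0.3  0.5 -0.2] q7 -2.0
430,124,89,11.7 -> [-153.9   51.7    0.4] [-1.000e-04 -7.000e-04 -1.955e-01]
```

Placed well. Now the oblong.

apply_moves --rows '[[94,[-25,8,0],[0,0,-0.03]],[94,[-65,22,0],[0,0,-0.08]],[94,[-105,35,0],[0,0,-0.13]],[94,[-140,47,0],[0,0,-0.17]],[94,[-154,52,0],[0,0,-0.195]],[94,[-154,52,0],[0,0,-0.195]],[94,[-154,52,0],[0,0,-0.195]]]'

```text
t: 29.15
tool_pos: [0.4309, 0.1242, 0.0891]
eef_rot: [[0.979, 0.202, 0.0], [0.202, -0.979, 0.0], [0.0, -0.0, -1.0]]
force: [0.1, 0.9, -0.1]
gripper_width: 0.0943
gripper_force: 0.0
```

```bash
python3 - <<'E'
from meas import *
f=robot.grab_frame("wrist");P=cloud(f);save(f["image"],"wrist4")
r=robot.trace("wrist","fresh_oblong")
for k in r[:3]: print(k["confidence"],k["xy"],k["region"].sum(),rect(f,k["region"]&(P[...,2]>.02)&(P[...,2]<.04),.029))
E
python3 go.py 431,124,4,11.7
```

```text
0.9 [138.9, 219.2] 3940 (array([376.6, 293. ]), 89.0, 35.1, 62.1)
0.65 [313.4, 196.2] 3148 (array([433. , 125.3]), 89.0, 31.8, 11.8)
t 29.25 pos [430.6 124.1  89. ] yaw 11.66 zax [-0.  0. -1.] w 94.2 F [0.2 0.2 0.2] q7 -1.8
431,124,4,11.7 -> [ 0.4  0.2 85. ] [-0.0004  0.0001 -0.0008]
```

View pics/wrist4.png

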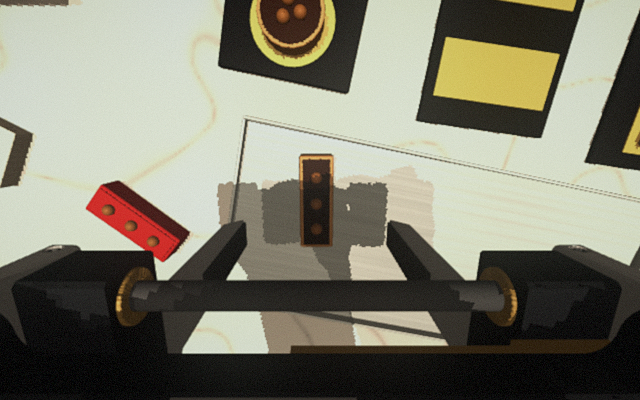

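The brown oblong at (316,200) is centred between the fingers and in line with them. The red decoy at (138,220) is well clear.

apply_moves --rows '[[94,[1,0,30],[0,0,0]],[94,[1,0,60],[0,0,0]],[94,[1,0,78],[0,0,0]],[94,[1,0,84],[0,0,0]],[94,[1,0,85],[0,0,0]],[94,[1,0,85],[0,0,0]],[40,[1,0,85],[0,0,0]],[22,[1,0,85],[0,0,0]]]'

```text
t: 30.25
tool_pos: [0.4311, 0.124, 0.0045]
eef_rot: [[0.979, 0.202, 0.001], [0.202, -0.979, 0.0], [0.001, -0.0, -1.0]]
force: [-0.2, 0.1, -0.3]
gripper_width: 0.0773
gripper_force: 0.0
```

apply_moves --rows '[[22,[0,0,0],[0,0,0]],[22,[0,0,0],[0,0,0]],[22,[0,0,0],[0,0,0]],[22,[0,0,0],[0,0,0]],[22,[0,0,0],[0,0,0]],[22,[0,0,0],[0,0,0]]]'

```text
t: 31.0
tool_pos: [0.4308, 0.124, 0.0041]
eef_rot: [[0.979, 0.202, -0.0], [0.202, -0.979, 0.0], [-0.0, -0.0, -1.0]]
force: [0.7, 0.7, -0.3]
gripper_width: 0.0314
gripper_force: 15.0
```

```bash
python3 go.py 661.5,-9.1,60,93.8
```

```text
t 31.0 pos [430.8 124.    4.1] yaw 11.68 zax [-0.  0. -1.] w 31.4 F [ 0.7  0.7 -0.3] q7 -1.86
661.5,-9.1,60,93.8 -> [199.  177.  -55.9] [-1.0000e-04  0.0000e+00 -1.4332e+00]
```

apply_moves --rows '[[22,[0,0,-4],[0,0,0]],[22,[0,0,-16],[0,0,0]],[22,[0,0,-34],[0,0,0]],[22,[4,4,-50],[0,0,-0.04]],[22,[16,14,-56],[0,0,-0.14]],[22,[34,30,-56],[0,0,-0.26]],[22,[54,48,-56],[0,0,-0.39]],[22,[74,66,-56],[0,0,-0.52]]]'

```text
t: 32.0
tool_pos: [0.5175, 0.0738, 0.0611]
eef_rot: [[0.746, 0.665, 0.001], [0.665, -0.746, 0.0], [0.001, 0.0, -1.0]]
force: [0.2, 0.9, -0.4]
gripper_width: 0.0315
gripper_force: 15.0
```

```bash
python3 go.py 661.5,-9.1,60,93.8
```

```text
t 32.0 pos [517.5  73.8  61.1] yaw 41.72 zax [ 0.001  0.    -1.   ] w 31.5 F [ 0.2  0.9 -0.4] q7 -1.2
661.5,-9.1,60,93.8 -> [ 52.3 157.7   1.2] [ 6.00e-04 -3.00e-04 -9.09e-01]
```

apply_moves --rows '[[22,[8,24,0],[0,0,-0.13]],[22,[17,50,0],[0,0,-0.27]],[22,[26,78,0],[0,0,-0.42]],[22,[35,105,0],[0,0,-0.57]],[22,[43,130,0],[0,0,-0.72]],[22,[50,149,0],[0,0,-0.84]],[22,[52,157,0],[0,0,-0.9]],[22,[52,157.5,0],[0,0,-0.909]]]'

```text
t: 33.0
tool_pos: [0.6601, -0.0098, 0.0607]
eef_rot: [[-0.061, 0.998, 0.0], [0.998, 0.061, 0.0], [0.0, 0.0, -1.0]]
force: [0.0, 0.2, -0.4]
gripper_width: 0.0313
gripper_force: 15.0
```

apply_moves --rows '[[22,[0,0,10],[0,0,0]],[22,[0,0,20],[0,0,0]],[22,[0,0,20],[0,0,0]]]'

```text
t: 33.38
tool_pos: [0.6591, -0.0091, 0.039]
eef_rot: [[-0.062, 0.998, -0.002], [0.998, 0.062, 0.0], [0.0, -0.002, -1.0]]
force: [-0.3, -0.9, -1.2]
gripper_width: 0.0314
gripper_force: 15.0
```

```bash
python3 - <<'E'
from meas import *
f=robot.grab_frame("wrist");save(f["image"],"wrist5")
E
python3 go.py 661.5,-9.1,9,93.8
```

```text
t 33.42 pos [659.5  -9.1  39.6] yaw 93.55 zax [-0.001  0.    -1.   ] w 31.6 F [-0.4  0.3 -0.6] q7 -0.24
661.5,-9.1,9,93.8 -> [-0.2  2.1 30.6] [-0.0011 -0.0002 -0.0043]
```

View pics/wrist5.png

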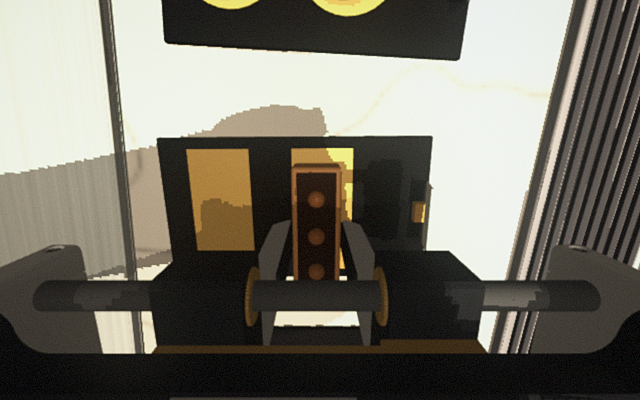

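The oblong is level and in line with the front card (which spans columns 290–354). I'll lower it and release.

apply_moves --rows '[[22,[0,2,12],[0,0,0]],[22,[0,2,24],[0,0,0]],[22,[0,2,29],[0,0,0]],[22,[0,2,30.5],[0,0,0]],[22,[0,2,30.5],[0,0,0]],[36,[0,2,30.5],[0,0,0]],[60,[0,2,30.5],[0,0,0]],[75,[0,2,30.5],[0,0,0]]]'

```text
t: 34.42
tool_pos: [0.662, -0.0092, 0.0098]
eef_rot: [[-0.062, 0.998, 0.0], [0.998, 0.062, 0.0], [0.0, 0.0, -1.0]]
force: [-0.3, 0.9, -0.4]
gripper_width: 0.0527
gripper_force: 0.0
```

apply_moves --rows '[[75,[0,0,0],[0,0,0]],[75,[0,0,-10],[0,0,0]],[75,[0,0,-40],[0,0,0]],[75,[0,0,-80],[0,0,0]],[75,[0,0,-130],[0,0,0]],[75,[0,0,-140],[0,0,0]]]'

```text
t: 35.17
tool_pos: [0.6635, -0.0088, 0.1539]
eef_rot: [[-0.062, 0.998, 0.005], [0.998, 0.062, -0.0], [-0.0, 0.005, -1.0]]
force: [0.5, 0.3, 0.1]
gripper_width: 0.0749
gripper_force: 0.0
```

```bash
python3 go.py 380,-200,150,60
```

```text
t 35.17 pos [663.5  -8.8 153.9] yaw 93.56 zax [ 0.005 -0.    -1.   ] w 74.9 F [0.5 0.3 0.1] q7 -0.19
380,-200,150,60 -> [-173.2 -294.9    2.4] [ 0.0052 -0.0012  0.5857]
```

apply_moves --rows '[[75,[-25,-45,0],[0,0,0.07]],[75,[-55,-95,0],[0,0,0.15]],[75,[-85,-145,0],[0,0,0.22]],[75,[-115,-195,0],[0,0,0.3]],[75,[-145,-245,0],[0,0,0.38]],[75,[-173,-290,0],[0,0,0.45]],[75,[-225,-310,-10],[0,0,0.55]],[75,[-280,-330,-20],[0,0,0.58]]]'

```text
t: 36.17
tool_pos: [0.349, -0.3104, 0.1704]
eef_rot: [[0.496, 0.868, 0.0], [0.868, -0.496, -0.001], [-0.0, 0.001, -1.0]]
force: [1.1, 0.6, 0.4]
gripper_width: 0.0751
gripper_force: 0.0
```

Run:
```python
from meas import *
f=robot.grab_frame("top");P=cloud(f);save(f["image"],"top2")
for l in("old_round","old_square","fresh_oblong"):
    for k in robot.trace("top",l)[:3]:
        m=k["region"]&(P[...,2]>.025)&(P[...,2]<.045)
        if m.sum()>200: print(l,round(k["confidence"],2),k["xy"],rect(f,m,.0335),P[m][:,2].std().round(4))
s=robot.state();print(s["t"],s["tool_pos"])
```

```text
old_round 0.64 [251.5, 126.2] (array([665.4, 177.2]), 56.5, 54.3, 0.7) 0.0026
old_square 0.72 [439.5, 130.0] (array([ 652.7, -188. ]), 51.2, 51.4, 2.6) 0.0026
fresh_oblong 0.93 [189.6, 278.4] (array([370.7, 293.6]), 88.2, 30.9, 62.1) 0.002
fresh_oblong 0.85 [347.0, 129.5] (array([658.3,  -8.8]), 34.3, 89.9, 3.6) 0.0027
36.375 [ 0.34954548 -0.3094921   0.16957319]
```

View pics/top2.png

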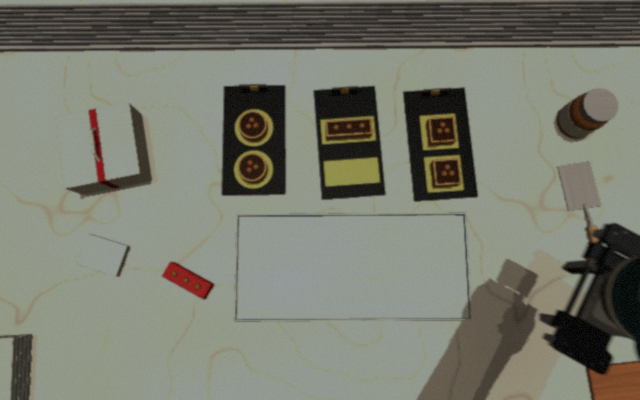

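Top view: all five are upright and centred on their cards, rounds at (254,125) and (253,168), squares at (440,130) and (445,174), and the oblong at (347,129). The measured ones are within 5 mm of their card centres, and the arm is clear.

```bash
python3 -c "
from bench import robot
print(robot.close_job())"
```

```text
the job is handed in; nothing more can be done
None
```

The job is handed in at about 36 s of the 96 s limit: all five tartlets stand upright in the middle of their cards, within about 5 mm by camera, and I left the red look-alike alone; the first grip on the left-over square slid off its rim before the lift and I regripped it lower, and the verdict was not shown.

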